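Close and padlock the mould-insert case

TASK

Lock up the steel insert case on the mould bench: shut its lid, swing the raised padlock shackle round until its short leg is over the hole in the lid's eye, and press the shackle down through the eye into the padlock until the pawl clicks, so that it stays down fully home when let go. Feel your way: it needs a firm push to get past the pawl, but do not ram the shackle against the eye or the lock. Leave the other things on the bench where they are and finish with the gripper off the case.

Things in the scene. Friction and masses are not known exactly. Their poses are not given: they have to be found in the camera images.
- case: Grey steel case fixed to the bench, 180 (x) x 300 (y) mm, 78 mm high to its rim, 105 mm with the lid shut. Origin: centre of its underside, on the bench. Its x axis points from the front face (x = -90 mm, padlock pocket in the middle) to the hinge side, z up.
- lid: The lid. Origin: middle of the hinge line; axes as the case when shut, front edge at x = -180 mm. A padlock eye, a flat steel tab 28 mm wide and 3 mm thick, stands 27 mm out from the middle of its front edge and lies 1.5 mm above the lock's top when shut.
- lid_hinge (a joint): Lid angle, rad: 0 shut, grows as the lid opens upward (starts 0.45 to 1.0). The hinge line runs along the case's y axis at x = +90, z = 80 mm of the case. A stiff hinge: the lid stays where it is left and needs a few N at its front edge to be pushed down. The lid is 180 mm deep, 300 wide, 25 mm thick, with a flat top.
- lid_edge (a point): Middle of the lid's top front edge, 180 mm from the hinge line (at case x = -90, z = 105 mm when shut).
- lock: Laminated steel padlock body, 60 (case x) x 28 (case y) x 54 mm high, standing upright and fixed in a welded pocket on the case's front. Origin: centre of its underside, 26 mm above the bench; axes as the case. Its top is 80 mm above the bench.
- bore (a point): Centre of the mouth of the round hole (12.5 mm) in the lock's top that takes the shackle's short leg, 19 mm from the lock's centre on the side of the case. Inside, out of sight, are the spring pawl and, 1.5 to 2 mm below where it catches, a solid floor. Padlocks of many makes are used here: the floor lies anywhere from 10 to 24 mm below the lock's top, and nothing outside shows it.
- eye_hole (a point): Centre of the 13 mm hole in the eye, 13 mm out from the lid's front edge, on the tab's upper face; straight above the bore when the lid is shut.
- shackle: U-shaped shackle of 10 mm round steel, legs 38 mm apart. Origin: on the axis of the long heel leg, which stays in the lock, level with the lock's top while up; x axis points to the short toe leg, z up. A spring holds it up. While up it turns freely about the heel leg: starts turned 0.8 to 1.4 rad counter-clockwise (from above) of the case's x axis; at 0 the toe leg is over the eye and bore.
- toe_tip (a point): Lower end of the toe leg, a cone 3.5 mm long; 87 mm above the bench (2.5 mm above the eye) while up. Pressing takes 3 N at first, 5 to 6 N lower down, about 10 N to pass the pawl after 15 to 29 mm of travel; then it gives, and meets the floor 2 mm further. Let go, it pops up unless the pawl has caught. Over 22 N between shackle and lock or eye is forcing it.
- bow_top (a point): Middle of the bar at the crown of the bow, midway between the legs; bar 10 mm thick, 141.5 mm above the bench while up. Under the bar the bow is open down to the eye: 52 mm while up, still 20 mm at the deepest press. Pinch it from above across the bar.
- pillar: Bystander: loose steel guide pillar standing right of the lock, 32 mm foot, 78 mm high. Origin: underside.
- bush: Bystander: loose brass guide bush standing left of the lock, 34 mm diameter, 45 mm high. Origin: underside.
- insert: Bystander: loose steel mould insert, 55 x 40 mm, 50 mm high, on the right of the bench.
- mallet: Bystander: loose brass mallet lying on the right of the bench, 260 mm long.
- hexkey: Bystander: loose L-shaped hex key lying on the left of the bench, 118 mm long.
- oil: Bystander: white oil bottle on the left of the bench, 54 mm diameter, 150 mm high.
- caliper: Bystander: loose caliper lying on the right of the bench, 210 mm long.

How it is judged:
By the outcome, as a careful person would: the job done as asked, in the order asked, and still so for the second after the job is handed in, with the robot touching nothing.
It also fails if it takes over 72 s, if anything falls off the work surface, if the arm or the gripper's body presses on something with over 40 N, if the wrist force passes 120 N, or if a joint passes its speed limit or range.

ROBOT

A 7-joint arm with a two-finger parallel gripper is mounted at the origin on the work surface. World frame = base frame: x ahead of the robot, y to its left, z up, the work surface at z = 0. Lengths are in m, angles in rad, forces in N, time in s.
With the tool pointing down it reaches from about 0.425 to 0.925 m from the base axis. Payload 6.8 kg.
Tool frame: the origin (TCP) lies midway between the tips of the shut fingers; the grasp point (between the pads) lies 19 mm behind it; z points along the fingers, y is the line along which they close (so a half turn about z gives the same grasp; the last joint's range is limited). The gripper opens to 88 mm and grips with 3 to 60 N. Pads are 20 mm wide; open, the fingers measure 115 mm over their backs; the gripper's body (75 mm by 178 mm) begins 61 mm behind the grasp point.
Start: joints at [1.003, 0.477, 0.022, 1.555, -0.011, 1.109, -0.083], TCP at [0.3, -0.605, 0.198] pointing down, gripper open.
Joint ranges: [-2.96, 2.96], [-0.34, 2.1], [-1.41, 1.46], [0.24, 2.44], [-1.37, 4.51], [0.17, 1.92], [-2.96, 2.96]. Speed limits (rad/s): [2.39, 2.39, 3.14, 3.14, 3.14, 3.14, 3.14].

INTERFACE

Orientations are given as a rotation vector (axis times angle).
In Python, from plant import readout, grab_frame, job gives the robot as it stands. The module is installed in compiled form; this text tells all that it offers.
- The arm moves only by the tool drive_tool, never from a script. Its argument "plan" is a list that holds one entry, the list of rows, each a list of 7 numbers: the turn, a rotation vector about the tool's x, y, z scaled (see below), then the shift along the tool's x, y, z scaled (see below), then the opening, from 0 (shut) to 1 (fully open). A call has 1 to 12 rows; each row is the pose to reach, as a shift and turn from the pose commanded when the call began, along the tool's axes at that moment; what a row does not reach only later rows make up. The controller multiplies each number of a shift by 200 mm and each number of a turn by 90 degrees. A row lasts 1/12 s, in which the tool goes at most 41.7 mm and 7.16 degrees, less where a joint would pass 70% of its speed; a pose out of reach is approached as far as the arm can. A call with a number of a shift or a turn outside -1 to 1 is refused whole. A call with a gripper value outside its range is refused whole. The fingers move at their own pace and stop on an object; the grip force is fixed at half the most. Time passes only in rows, so rows that repeat a pose let the fingers close. It gives the time, the measured TCP pose, the force, the opening and the grip force at its end, in the units of the state.
- readout.sense(): the state, without advancing time (a new reading comes with each control period).
- grab_frame(name): name is "scene" or "top" or "wrist"; returns a dict with "color" (420x560x3 uint8, blue, green, red), "intrinsics" (3x3 intrinsics, pixels), "rvec" (rotation vector, rad) and "tvec" (3), from world to camera coordinates, as OpenCV has them. Camera axes: x right, y down, z forward; pixel columns grow to the right and rows downward; lengths in m; the calibration is good to about 2 mm. The wrist camera is an equidistant fisheye: a pixel r from the principal point sees the ray r / f radians off the axis. A picture is of the moment at which its call begins. There is no depth.
- job.close_job(): hands the job in; it is judged then, once.
The state is a dict: "clock": time; "q": joint angles; "joint_vel": joint speeds; "joint_torque": joint torques, N m; "ee_pos": TCP position; "eef_rot": TCP orientation; "wrist_force": force on the tool from outside, world axes, zero at the start; "torque": the same for the moment, N m; "gripper_width": opening from 0.0 (shut) to 1.0 (fully open); "grasp_force": force on a finger pad.
Only numpy, scipy, OpenCV 4.12 (cv2) and the standard library are available. Lean on these libraries where they do the work, as an engineer would, in place of code of your own. Each camera call takes 0.05 s, during which the arm holds its last target. There are 200 camera calls.

## Working session

There is one attempt and no reset: what is moved stays moved. The work goes in short steps, Python scripts to look and compute and a tool call to move; the robot and the scene stay as the last step left them, time stands still between calls to the robot, and variables do not carry over. Pictures are saved under pics/ and viewed, at most 10 in all, crops included, and the job is handed in when it is done.

Besides the shell and the picture viewer there is one more tool, called after "Emit:" as name(argument=value, ...), one argument or row to a line, values as JSON. drive_tool: Moves the arm, as the interface text tells. Its arguments: {"type":"object","properties":{"plan":{"type":"array","items":{"type":"array","items":{"type":"array","items":{"type":"number","minimum":-1,"maximum":1}}}}},"required":["plan"]}

```bash
mkdir -p pics; cat > h.py <<'E'
import numpy as np, cv2
from scipy.spatial.transform import Rotation as R
from plant import readout, grab_frame, job
def snap(n,f):
    d=grab_frame(n); cv2.imwrite('pics/'+f,d['color']); np.savez('pics/'+f+'.npz',**d); return d
def ray(d,u,v):
    K=np.array(d['intrinsics']);Rm=cv2.Rodrigues(np.array(d['rvec'],float))[0];t=np.array(d['tvec'],float).ravel()
    r=np.linalg.inv(K)@[u,v,1]; return -Rm.T@t, Rm.T@r/np.linalg.norm(r)
def onplane(d,u,v,z):
    o,r=ray(d,u,v); return o+r*(z-o[2])/r[2]
def tri(a,b):
    A=np.zeros((3,3));c=np.zeros(3)
    for o,r in (a,b):
        P=np.eye(3)-np.outer(r,r);A+=P;c+=P@o
    x=np.linalg.solve(A,c);return x,[np.linalg.norm((np.eye(3)-np.outer(r,r))@(x-o)) for o,r in (a,b)]
def proj(d,p):
    q=cv2.projectPoints(np.array(p,float).reshape(-1,3),np.array(d['rvec'],float),np.array(d['tvec'],float),np.array(d['intrinsics'],float),None)[0];return q.reshape(-1,2)
def load(f): return dict(np.load('pics/'+f+'.npz'))
E
python3 - <<'E'
from h import *
a=snap('scene','s1.png');b=snap('top','t1.png')
s=readout.sense();print(s)
for d in(a,b):print(d['intrinsics'],ray(d,280,210))
E
```

```text
{'clock': 0.1, 'q': array([ 1.00291401,  0.47772118,  0.02234018,  1.55631827, -0.01146278,
        1.10931868, -0.08309224]), 'joint_vel': array([ 1.09554043e-03, -3.45155654e-04, -8.63259608e-04, -2.24449695e-03,
        5.62894170e-04, -1.14319596e-04,  3.75259369e-05]), 'joint_torque': array([ 5.23252704e-03, -5.84084952e+01,  1.54026423e+00, -2.73311931e+01,
       -5.42019785e-02,  1.31687697e-02,  4.38283735e-05]), 'ee_pos': array([ 0.29925595, -0.60439521,  0.19749093]), 'eef_rot': array([-3.05741203e+00, -7.15597416e-01,  8.14028762e-04]), 'wrist_force': array([ 0.33579053, -0.69766581,  0.17195355]), 'torque': array([ 0.01946706, -0.01224466,  0.05297942]), 'grasp_force': 0.0, 'gripper_width': 0.9979461594042777}
[[425.22784037   0.         275.20947655]
 [  0.         425.22784037 210.98382964]
 [  0.           0.           1.        ]] (array([ 0.96362343, -0.95228012,  0.99739041]), array([-0.329858  ,  0.68288309, -0.65181623]))
[[385.9935488    0.         278.92660928]
 [  0.         385.9935488  211.26359389]
 [  0.           0.           1.        ]] (array([ 0.31638292, -0.07018773,  1.22847961]), array([ 0.19369357,  0.01254145, -0.98098191]))
```

View pics/s1.png

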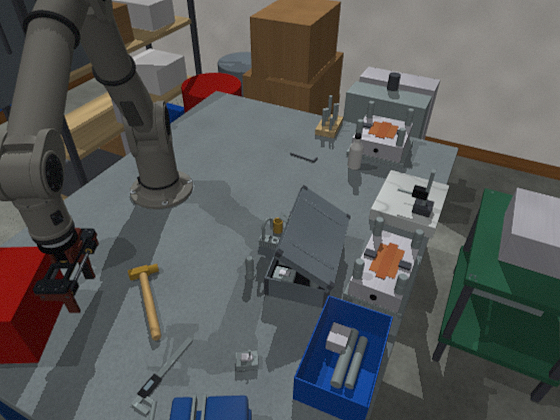

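View pics/t1.png

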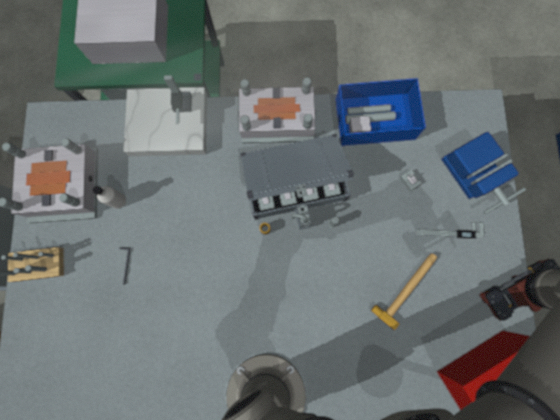

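The scene view shows the open case at about (310,250), with the lock and bow near (268,235), the bush at (278,226) and the pillar at (250,268). The top view shows the case at (297,175), the lock at (303,212), the bush at (265,227) and the pillar at (340,215). I'll zoom in on both.

```bash
python3 - <<'E'
from h import *
a=load('s1.png')['color'];b=load('t1.png')['color']
f=lambda i,x,y:cv2.convertScaleAbs(cv2.resize(i[y:y+100,x:x+130],None,fx=6,fy=6,interpolation=cv2.INTER_CUBIC),alpha=1.5)
cv2.imwrite('pics/s1c.png',f(a,230,205));cv2.imwrite('pics/t1c.png',f(b,232,135))
E
```

```text
(no output)
```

View pics/s1c.png

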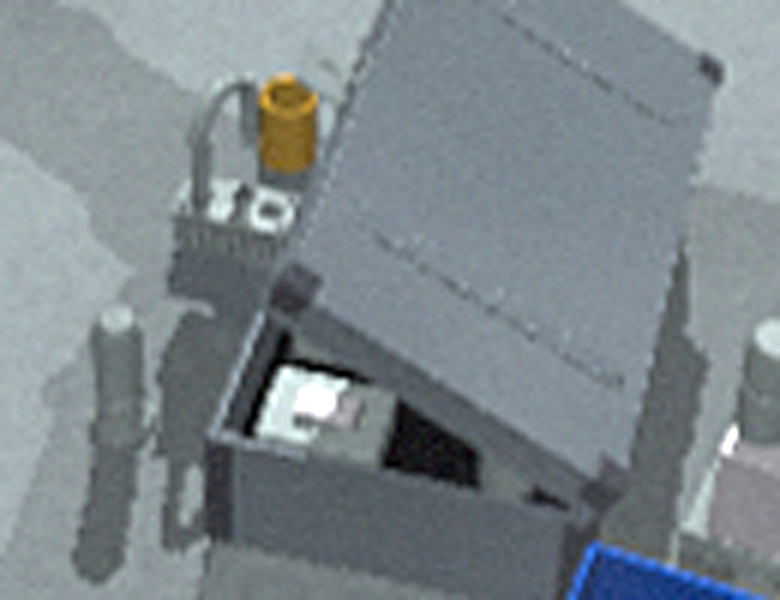

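View pics/t1c.png

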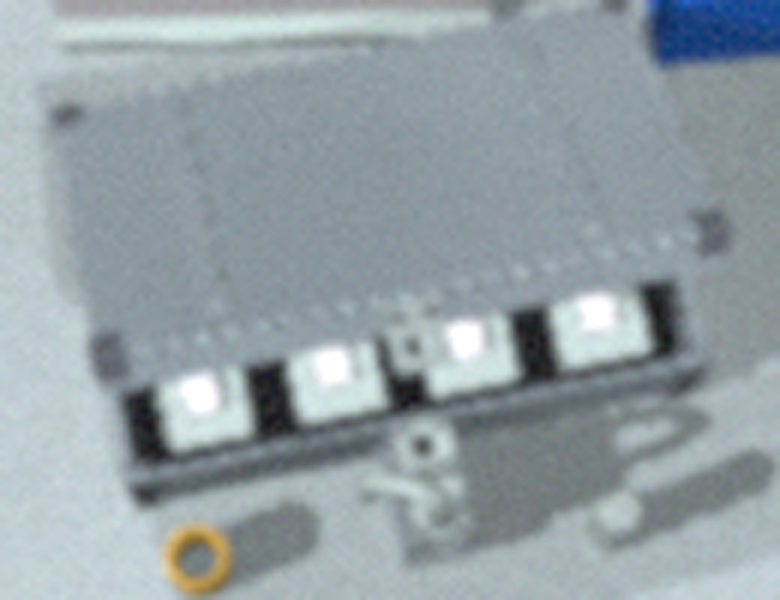

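```bash
python3 - <<'E'
from h import *
np.set_printoptions(precision=4,suppress=True)
a=load('s1.png');b=load('t1.png')
T=lambda x,y:(x/6+232,y/6+135)
S=lambda x,y:(x/6+230,y/6+205)
L=onplane(b,*T(135,478),.078);Rr=onplane(b,*T(703,366),.078)
e=L-Rr;yaw=np.arctan2(-e[0],e[1]);print(L,Rr,np.linalg.norm(e),yaw)
# scene side: right front top corner, right rear bottom
print('Rfront scene',onplane(a,*S(213,435),.078))
print('boreT',onplane(b,*T(423,443),.08),'boreS',onplane(a,*S(270,210),.08),tri(ray(b,*T(423,443)),ray(a,*S(270,210))))
c=(L+Rr)/2;print('frontmid',c,'bore pred',c-np.array([np.cos(yaw),np.sin(yaw),0])*(30-19))
print('heelS',onplane(a,*S(222,202),.085),'heelT',onplane(b,*T(440,517),.085))
print('bow ends T',onplane(b,*T(365,487),.13),onplane(b,*T(440,515),.13))
print('bow S',onplane(a,*S(228,85),.1415),onplane(a,*S(228,85),.1365))
print('pillar',onplane(b,*T(620,515),.078),onplane(a,*S(118,318),.078),'bush',onplane(b,*T(197,557),.045),onplane(a,*S(290,92),.045))
# lid front corners
print('lid front L/R tri R:',tri(ray(b,*T(712,245)),ray(a,*S(290,305))))
w=grab_frame('wrist');print(w['intrinsics'],w['rvec'],w['tvec'])
E
```

```text
[0.5309 0.0222 0.078 ] [ 0.5822 -0.2672  0.078 ] 0.29390082381333643 0.17543051148202193
Rfront scene [ 0.5904 -0.2675  0.078 ]
boreT [ 0.5452 -0.1238  0.08  ] boreS [ 0.548  -0.1243  0.08  ] (array([ 0.5464, -0.1233,  0.0781]), [np.float64(0.000997044786364449), np.float64(0.0009970447863645246)])
frontmid [ 0.5565 -0.1225  0.078 ] bore pred [-10.2746  -2.0424   0.078 ]
heelS [ 0.5259 -0.1347  0.085 ] heelT [ 0.5063 -0.1309  0.085 ]
bow ends T [ 0.5143 -0.0929  0.13  ] [ 0.4998 -0.1285  0.13  ]
bow S [ 0.517  -0.1099  0.1415] [ 0.5144 -0.105   0.1365]
pillar [ 0.5064 -0.2215  0.078 ] [ 0.5146 -0.2229  0.078 ] bush [ 0.4948 -0.0069  0.045 ] [ 0.5001 -0.0045  0.045 ]
lid front L/R tri R: (array([ 0.6216, -0.2572,  0.1707]), [np.float64(0.0028063330507202533), np.float64(0.0028063330507201944)])
[[325.1923   0.     275.1584]
 [  0.     325.1923 207.2237]
 [  0.       0.       1.    ]] [-2.4388  1.5132  0.2393] [-0.6719 -0.0377  0.393 ]
```

```bash
cat >> h.py <<'E'
YAW=0.175; BORE=np.array([.547,-.124]); X=np.array([np.cos(YAW),np.sin(YAW)]); Y=np.array([-X[1],X[0]])
def go(p,yaw=YAW,s=None):
    s=s or readout.sense(); R0=R.from_rotvec(s['eef_rot']); c,q=np.cos(yaw),np.sin(yaw)
    Rt=R.from_matrix(np.array([[c,q,0],[q,-c,0],[0,0,-1.]]))
    print('turn',np.round((R0.inv()*Rt).as_rotvec()/(np.pi/2),4),'shift',np.round(R0.inv().apply(np.array(p)-s['ee_pos'])/.2,4),'pos',np.round(s['ee_pos'],4),'F',np.round(s['wrist_force'],2),'t',round(s['clock'],2))
E
python3 -c "
from h import *
p=BORE+X*(.193-.125); print(p); go([*p,.25])"
```

```text
[ 0.6139614  -0.11216065]
turn [-0.0009  0.0002  0.1813] shift [ 2.5023 -1.5081 -0.2603] pos [ 0.2993 -0.6045  0.1976] F [0.48 0.11 1.1 ] t 0.15
```

Emit:
drive_tool(
  plan=[
    [[0, 0, 0, 0, 0, -0.2, 0], [0, 0, 0, 0.17, -0.1, -0.25, 0], [0, 0, 0, 0.34, -0.2, -0.26, 0], [0, 0, 0, 0.5, -0.3, -0.26, 0], [0, 0, 0, 0.67, -0.4, -0.26, 0], [0, 0, 0, 0.83, -0.5, -0.26, 0]],
  ],
)

```text
clock: 0.65
ee_pos: [0.4048, -0.4397, 0.2503]
eef_rot: [-3.059, -0.716, -0.0]
wrist_force: [0.3, 0.1, 0.2]
gripper_width: 0.583
grasp_force: 0.0
```

Emit:
drive_tool(
  plan=[
    [[0, 0, 0, 0.17, -0.1, 0, 0], [0, 0, 0, 0.34, -0.2, 0, 0], [0, 0, 0, 0.5, -0.3, 0, 0], [0, 0, 0, 0.67, -0.4, 0, 0], [0, 0, 0, 0.83, -0.5, 0, 0]],
  ],
)

```text
clock: 1.07
ee_pos: [0.509, -0.2764, 0.2503]
eef_rot: [-3.059, -0.716, 0.0]
wrist_force: [0.9, -0.5, -0.5]
gripper_width: 0.206
grasp_force: 0.0
```

Emit:
drive_tool(
  plan=[
    [[0, 0, 0.06, 0.17, -0.1, 0, 0], [0, 0, 0.12, 0.34, -0.2, 0, 0], [0, 0, 0.18, 0.5, -0.3, 0, 0], [0, 0, 0.18, 0.67, -0.4, 0, 0], [0, 0, 0.18, 0.83, -0.5, 0, 0], [0, 0, 0.18, 0.83, -0.5, 0, 0], [0, 0, 0.18, 0.83, -0.5, 0, 0]],
  ],
)

```text
clock: 1.65
ee_pos: [0.6134, -0.1118, 0.2497]
eef_rot: [-3.127, -0.286, 0.001]
wrist_force: [-0.5, -0.5, 1.0]
gripper_width: 0.005
grasp_force: 0.0
```

```bash
python3 -c "
from h import *
p=BORE+X*(.193-.125); go([*p,.18]);print(readout.sense()['q'])"
```

```text
turn [-0.0008  0.0003  0.0048] shift [0.0026 0.0028 0.3487] pos [ 0.6134 -0.1118  0.2497] F [-0.51 -0.5   1.01] t 1.65
[ 0.21515127  0.35918547 -0.17706594  1.61445076  0.06594135  1.17469754
 -1.36465117]
```

Emit:
drive_tool(
  plan=[
    [[0, 0, 0.005, 0, 0, 0.1, 0], [0, 0, 0.005, 0, 0, 0.2, 0], [0, 0, 0.005, 0, 0, 0.28, 0], [0, 0, 0.005, 0, 0, 0.33, 0], [0, 0, 0.005, 0, 0, 0.37, 0], [0, 0, 0.005, 0, 0, 0.41, 0], [0, 0, 0.005, 0, 0, 0.45, 0], [0, 0, 0.005, 0, 0, 0.49, 0], [0, 0, 0.005, 0, 0, 0.53, 0], [0, 0, 0.005, 0, 0, 0.57, 0], [0, 0, 0.005, 0, 0, 0.61, 0], [0, 0, 0.005, 0, 0, 0.65, 0]],
  ],
)

```text
clock: 2.65
ee_pos: [0.6127, -0.115, 0.1197]
eef_rot: [3.13, 0.266, 0.0]
wrist_force: [-0.1, -0.1, 1.7]
gripper_width: 0.006
grasp_force: 0.6
```

Emit:
drive_tool(
  plan=[
    [[0, 0, 0, 0, 0, 0.015, 0], [0, 0, 0, 0, 0, 0.03, 0], [0, 0, 0, 0, 0, 0.035, 0], [0, 0, 0, 0, 0, 0.04, 0], [0, 0, 0, 0, 0, 0.045, 0], [0, 0, 0, 0, 0, 0.05, 0]],
  ],
)

```text
clock: 3.15
ee_pos: [0.613, -0.1151, 0.1107]
eef_rot: [3.13, 0.265, 0.001]
wrist_force: [-0.1, 0.8, 0.9]
gripper_width: 0.007
grasp_force: 0.5
```

Emit:
drive_tool(
  plan=[
    [[0, 0, 0, 0, 0, 0.01, 0], [0, 0, 0, 0, 0, 0.02, 0], [0, 0, 0, 0, 0, 0.03, 0], [0, 0, 0, 0, 0, 0.03, 0]],
  ],
)

```text
clock: 3.48
ee_pos: [0.6125, -0.1151, 0.1039]
eef_rot: [-3.13, -0.265, 0.001]
wrist_force: [0.9, -0.2, 0.8]
gripper_width: 0.002
grasp_force: 0.1
```

```bash
python3 - <<'E'
from h import *
a=snap('scene','s2.png');b=snap('top','t2.png')
f=lambda i,x,y:cv2.convertScaleAbs(cv2.resize(i[y:y+100,x:x+66],None,fx=6,fy=6,interpolation=cv2.INTER_CUBIC),alpha=1.5)
cv2.imwrite('pics/c2.png',np.hstack([f(a['color'],245,205),f(b['color'],270,150)]))
E
```

```text
(no output)
```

View pics/c2.png

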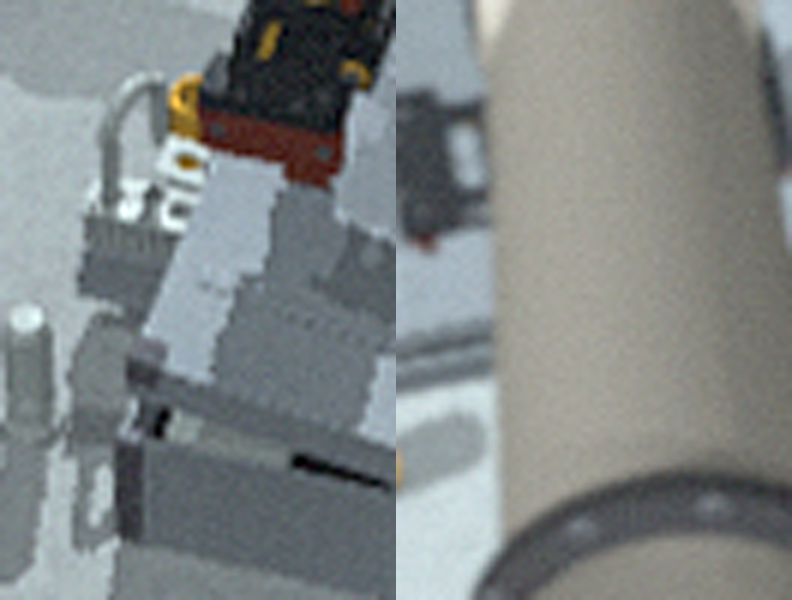

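The lid is nearly shut, but a gap still shows on its side: the eye hole is at (187,160) and the bore at (180,215). The bow is still turned away and the toe is clear. I'll keep pressing gently.

Emit:
drive_tool(
  plan=[
    [[0, 0, 0, 0, 0, 0.01, 0], [0, 0, 0, 0, 0, 0.02, 0], [0, 0, 0, 0, 0, 0.025, 0], [0, 0, 0, 0, 0, 0.025, 0]],
  ],
)

```text
clock: 3.92
ee_pos: [0.6125, -0.1151, 0.099]
eef_rot: [-3.13, -0.265, 0.001]
wrist_force: [-0.2, 0.5, 0.5]
gripper_width: 0.007
grasp_force: 0.1
```

```bash
python3 - <<'E'
from h import *
s=readout.sense();print(s['ee_pos'],s['wrist_force'],s['torque'])
a=load('s2.png')
S=lambda x,y:(x/6+245,y/6+205)
for n,p in dict(eyehole=(187,160),bore=(180,212),redL=(205,150),redB=(325,185),lidcornR=(145,340)).items(): print(n,[np.round(onplane(a,*S(*p),z),3) for z in (.08,.105,.125)])
d=np.array([*(BORE+X*.068)]);print('proj tip',[(q-[245,205])*6 for q in proj(a,[[.6125,-.1151,.104],[.6125,-.1151,.15],[*BORE,.08],[*BORE,.0845],[*BORE,.11]])])
E
```

```text
[ 0.61247949 -0.11511847  0.09898137] [-0.22085652  0.46186091  0.45664445] [0.02732548 0.04525793 0.01507631]
eyehole [array([ 0.535, -0.09 ,  0.08 ]), array([ 0.546, -0.113,  0.105]), array([ 0.556, -0.132,  0.125])]
bore [array([ 0.549, -0.126,  0.08 ]), array([ 0.56 , -0.148,  0.105]), array([ 0.569, -0.166,  0.125])]
redL [array([ 0.54 , -0.079,  0.08 ]), array([ 0.551, -0.103,  0.105]), array([ 0.56 , -0.122,  0.125])]
redB [array([ 0.606, -0.074,  0.08 ]), array([ 0.616, -0.098,  0.105]), array([ 0.624, -0.117,  0.125])]
lidcornR [array([ 0.573, -0.212,  0.08 ]), array([ 0.584, -0.232,  0.105]), array([ 0.592, -0.248,  0.125])]
proj tip [array([304.17594191, 205.29431072]), array([307.37706304, 137.73743003]), array([178.52391524, 208.94750942]), array([178.53818155, 202.64734222]), array([178.6202608 , 166.40020093])]
```

```bash
python3 - <<'E'
from h import *
a=snap('scene','s3.png');w=snap('wrist','w3.png')
f=lambda i,x,y:cv2.convertScaleAbs(cv2.resize(i[y:y+120,x:x+88],None,fx=5,fy=5,interpolation=cv2.INTER_CUBIC),alpha=1.5)
wc=cv2.resize(w['color'],(360,270))
wc=np.vstack([wc,np.zeros((330,360,3),np.uint8)]);
g0=a['color'];wc[280:550]=cv2.resize(load('s1.png')['color'][220:320,20:120],(360,270))
cv2.imwrite('pics/c3.png',np.hstack([f(a['color'],250,185),wc]))
E
```

```text
(no output)
```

View pics/c3.png

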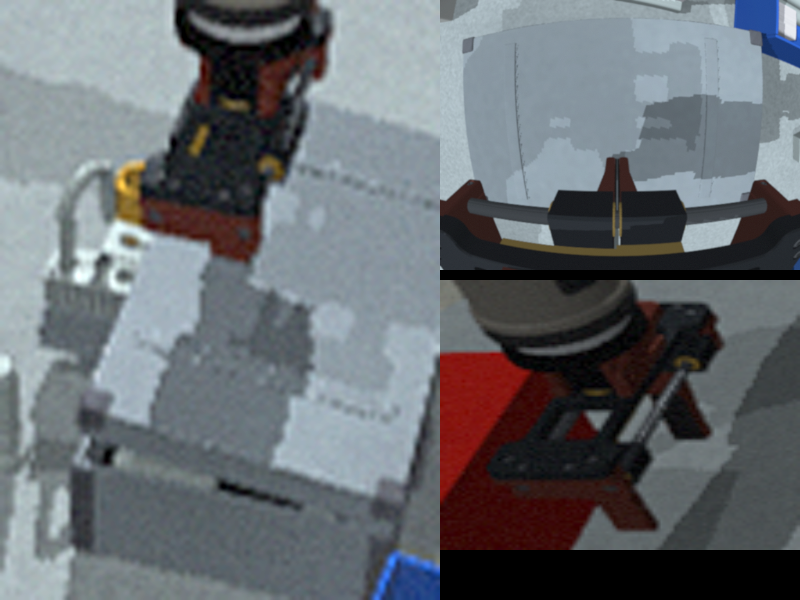

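The lid is still slightly open and follows the finger. The eye hole is at (130,240) in the crop, the bore at (122,275), and a side slit shows at (260,495). I'll keep pressing until the force rises.

Emit:
drive_tool(
  plan=[
    [[0, 0, 0, 0, 0, 0.01, 0], [0, 0, 0, 0, 0, 0.02, 0], [0, 0, 0, 0, 0, 0.025, 0], [0, 0, 0, 0, 0, 0.025, 0]],
  ],
)

```text
clock: 4.35
ee_pos: [0.6125, -0.1151, 0.094]
eef_rot: [-3.13, -0.265, 0.001]
wrist_force: [-0.2, 0.4, 0.1]
gripper_width: 0.003
grasp_force: 0.0
```

```bash
python3 - <<'E'
from h import *
s=readout.sense();print(s['ee_pos'],s['wrist_force'],s['torque'],s['joint_torque'],s['q'])
E
```

```text
[ 0.61251513 -0.11513067  0.09399802] [-0.23283671  0.40958424  0.14187049] [ 0.01518773 -0.02960312 -0.01774033] [-1.16346586e-01 -5.62245405e+01 -1.19630970e+00 -2.33079654e+01
 -2.53599527e-02 -1.15220624e-01 -4.86232020e-03] [ 0.20892411  0.51011607 -0.16528774  1.76649194  0.10500284  0.87399367
 -1.40484392]
```

```bash
python3 - <<'E'
from h import *
a=load('s1.png')
Rm=R.from_rotvec([-3.0574,-.7156,0]); p=np.array([.2993,-.6044,.1975])
for dz in(0,-.019,.019): print(dz,proj(a,[p+Rm.apply([0,k*.05,dz]) for k in(-1,0,1)]).round(1).tolist())
s3=snap('scene','s4.png')['color'];o=load('s3.png')['color']
f=lambda i,x,y:cv2.convertScaleAbs(cv2.resize(i[y:y+100,x:x+65],None,fx=6,fy=6,interpolation=cv2.INTER_CUBIC),alpha=1.5)
cv2.imwrite('pics/c4.png',np.hstack([f(s3,255,195),f(o,255,195)]))
E
```

```text
0 [[92.8, 283.2], [85.6, 300.1], [77.9, 318.4]]
-0.019 [[90.5, 278.0], [83.2, 294.9], [75.3, 313.3]]
0.019 [[95.0, 288.2], [88.0, 305.1], [80.4, 323.4]]
```

View pics/c4.png

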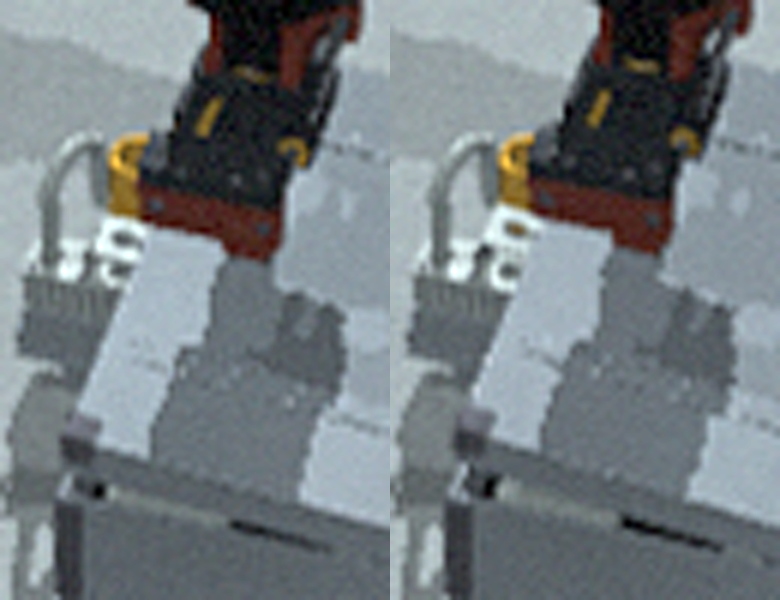

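The lid does follow the finger. On the left (new) frame, eye to bore is 30 crop px against 42 before, so roughly 10 mm remains at the finger.

Emit:
drive_tool(
  plan=[
    [[0, 0, 0, 0, 0, 0.01, 0], [0, 0, 0, 0, 0, 0.02, 0], [0, 0, 0, 0, 0, 0.025, 0], [0, 0, 0, 0, 0, 0.025, 0]],
  ],
)

```text
clock: 4.73
ee_pos: [0.6125, -0.1151, 0.089]
eef_rot: [-3.13, -0.265, 0.001]
wrist_force: [-0.8, -0.2, 0.4]
gripper_width: 0.008
grasp_force: 0.0
```

Emit:
drive_tool(
  plan=[
    [[0, 0, 0, 0, 0, 0.005, 0], [0, 0, 0, 0, 0, 0.01, 0], [0, 0, 0, 0, 0, 0.015, 0], [0, 0, 0, 0, 0, 0.015, 0]],
  ],
)

```text
clock: 5.07
ee_pos: [0.6126, -0.1151, 0.0861]
eef_rot: [3.13, 0.265, -0.0]
wrist_force: [-0.2, 0.1, -0.2]
gripper_width: 0.007
grasp_force: 0.1
```

```bash
python3 - <<'E'
from h import *
n=snap('scene','s5.png');print(readout.sense()['wrist_force'])
g=lambda f:cv2.cvtColor(load(f)['color'],cv2.COLOR_BGR2GRAY)
fr=[g(x) for x in('s2.png','s3.png','s4.png','s5.png')]
pts=np.array([[255+85/6,195+435/6],[255+125/6,195+238/6],[255+360/6,195+420/6],[255+240/6,195+215/6]],np.float32).reshape(-1,1,2)
for k in range(4):
    q,st,e=cv2.calcOpticalFlowPyrLK(fr[2],fr[k],pts,None,winSize=(9,9),maxLevel=1);print(k,(q-pts).reshape(-1,2).round(2).tolist(),e.ravel())
E
```

```text
[-0.40158155  0.40602637  0.64716116]
0 [[1.1799999475479126, -2.680000066757202], [0.36000001430511475, -2.940000057220459], [5.929999828338623, 1.2699999809265137], [0.47999998927116394, -2.490000009536743]] [ 4.064043  12.177855   7.277006   3.2029321]
1 [[0.550000011920929, -1.309999942779541], [0.3499999940395355, -1.2899999618530273], [2.190000057220459, 0.07999999821186066], [0.12999999523162842, -1.399999976158142]] [2.884645  8.96412   4.5243053 2.865355 ]
2 [[0.0, 0.0], [0.0, 0.0], [0.0, 0.0], [0.0, 0.0]] [0. 0. 0. 0.]
3 [[-0.7200000286102295, 2.1500000953674316], [2.559999942779541, 3.319999933242798], [2.690000057220459, 1.0299999713897705], [0.20999999344348907, 2.130000114440918]] [ 3.2669754 14.812886   6.763503   3.4826388]
```

Emit:
drive_tool(
  plan=[
    [[0, 0, 0, 0, 0, 0.008, 0], [0, 0, 0, 0, 0, 0.016, 0]],
  ],
)

```text
clock: 5.28
ee_pos: [0.6128, -0.1151, 0.0832]
eef_rot: [3.13, 0.265, 0.0]
wrist_force: [-0.5, -0.1, 1.6]
gripper_width: 0.002
grasp_force: 0.5
```

Emit:
drive_tool(
  plan=[
    [[0, 0, 0, 0, 0, 0.007, 0]],
  ],
)

```text
clock: 5.37
ee_pos: [0.6126, -0.1151, 0.0816]
eef_rot: [3.13, 0.265, -0.0]
wrist_force: [-0.7, -0.1, 1.3]
gripper_width: 0.007
grasp_force: 0.5
```

Emit:
drive_tool(
  plan=[
    [[0, 0, 0, 0, 0, 0.007, 0]],
  ],
)

```text
clock: 5.45
ee_pos: [0.6127, -0.1151, 0.081]
eef_rot: [3.13, 0.265, -0.0]
wrist_force: [-6.6, 0.6, 18.1]
gripper_width: 0.01
grasp_force: 8.7
```

Fz jumped to 18 N, so the lid is shut. I'll retreat up and to the right for a clear look.

Emit:
drive_tool(
  plan=[
    [[0, 0, 0, 0, 0, -0.1, 0], [0, 0, 0, 0, 0, -0.3, 0], [0, 0, 0, 0, 0, -0.5, 0], [0, 0, 0, 0, 0.15, -0.65, 0.5], [0, 0, 0, 0, 0.35, -0.65, 1], [0, 0, 0, 0, 0.55, -0.65, 1], [0, 0, 0, 0, 0.75, -0.65, 1], [0, 0, 0, 0, 0.95, -0.65, 1], [0, 0, 0, 0, 1, -0.65, 1]],
  ],
)

```text
clock: 6.2
ee_pos: [0.6448, -0.3212, 0.2097]
eef_rot: [3.127, 0.252, -0.002]
wrist_force: [-0.3, -0.5, -0.5]
gripper_width: 0.423
grasp_force: 0.0
```

```bash
python3 - <<'E'
from h import *
a=snap('scene','s6.png');b=snap('top','t6.png');w=snap('wrist','w6.png')
f=lambda i,x,y:cv2.convertScaleAbs(cv2.resize(i[y:y+75,x:x+50],None,fx=8,fy=8,interpolation=cv2.INTER_CUBIC),alpha=1.4)
cv2.imwrite('pics/c6.png',np.hstack([f(a['color'],250,195),f(b['color'],280,170)]))
s=readout.sense();print(s['ee_pos'],s['wrist_force'])
E
```

```text
[ 0.64605955 -0.31284206  0.20956598] [-0.24185146  1.59331231  0.49287321]
```

View pics/c6.png

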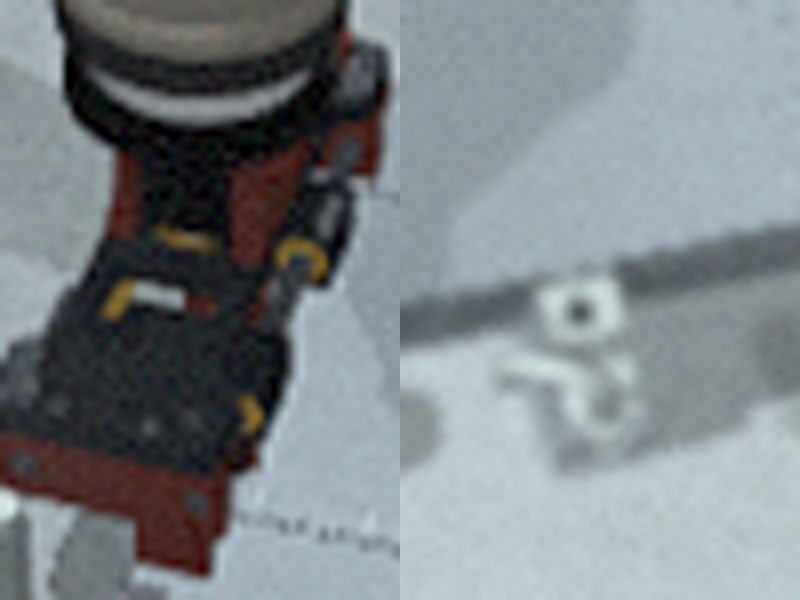

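The top crop shows the lid shut, with the eye hole over the bore at full-image (302.3,209.1), the heel collar at (305.6,220.6) and the toe end of the bow at (293.1,215.3). In the scene crop the near finger's tip is at (271.9,266.9). Next I'll fit the lid edge for yaw and check the tip height.

```bash
python3 - <<'E'
from h import *
np.set_printoptions(precision=4,suppress=True)
b=load('t6.png');a=load('s6.png');s=readout.sense()
g=cv2.GaussianBlur(cv2.cvtColor(b['color'],cv2.COLOR_BGR2GRAY),(0,0),1).astype(float)
for sg,z in((-1,.105),):
    P=[]
    for u in list(range(256,294))+list(range(312,345)):
        v0=207.5-(u-280)*.188
        vs=np.arange(int(v0-6),int(v0+7)); d=g[vs+1,u]-g[vs-1,u]; k=np.argmin(d)
        if 0<k<12:
            o=.5*(d[k-1]-d[k+1])/(d[k-1]-2*d[k]+d[k+1]); P.append(onplane(b,u,vs[k]+o,z)[:2])
    P=np.array(P);vx,vy,x0,y0=cv2.fitLine(P.astype(np.float32),cv2.DIST_HUBER,0,.001,.001).ravel()
    r=(P-[x0,y0])@[-vy,vx];print(len(P),'yaw',np.arctan2(-vx*np.sign(vy),abs(vy)),'rms',np.median(abs(r)),x0,y0)
eye=onplane(b,302.25,209.1,.0845);heel=onplane(b,305.6,220.6,.085)
print('eye',eye,'heel',heel,eye-heel,np.linalg.norm(eye-heel))
Y2=np.array([vx,vy]);n=np.array([-vy,vx]);print('eye dist to edge',(eye[:2]-[x0,y0])@n)
print('bow toe end',onplane(b,293.1,215.25,.125))
w=s['gripper_width'];print(w)
Rm=R.from_rotvec(s['eef_rot'])
for dz in(0,-.01,-.02,-.025): print(dz,proj(a,s['ee_pos']+Rm.apply([0,.044*w+.007,dz])))
E
```

```text
71 yaw 0.18558368 rms 0.0003235364922307766 0.5548566 -0.10448704
eye [ 0.5435 -0.1228  0.0845] heel [ 0.508  -0.1317  0.085 ] [ 0.0355  0.0089 -0.0005] 0.03660472062062837
eye dist to edge -0.014554724351329446
bow toe end [ 0.5178 -0.0938  0.125 ]
0.5593953677086109
0 [[272.3462 272.4866]]
-0.01 [[272.3388 269.7441]]
-0.02 [[272.3313 266.9664]]
-0.025 [[272.3274 265.5642]]
```

```bash
cat >> h.py <<'E'
YAW=.185; X=np.array([np.cos(YAW),np.sin(YAW)]); Y=np.array([-X[1],X[0]]); EYE=np.array([.5455,-.1235]); MID=EYE-.019*X
E
python3 -c "
from h import *
go([*(MID+.01*Y),.21],YAW); print(MID)"
```

```text
turn [-0.0005  0.0003 -0.0113] shift [-0.434  -1.0655 -0.0012] pos [ 0.6461 -0.3128  0.2096] F [-0.24  1.59  0.49] t 6.35
[ 0.52682421 -0.12699498]
```

Emit:
drive_tool(
  plan=[
    [[0, 0, -0.011, -0.08, -0.17, 0, 1], [0, 0, -0.011, -0.16, -0.34, 0, 1], [0, 0, -0.011, -0.23, -0.51, 0, 1], [0, 0, -0.011, -0.3, -0.68, 0, 1], [0, 0, -0.011, -0.37, -0.85, 0, 1], [0, 0, -0.011, -0.434, -1, 0, 1], [0, 0, -0.011, -0.434, -1, 0, 1], [0, 0, -0.011, -0.434, -1, 0, 1]],
  ],
)

```text
clock: 7.02
ee_pos: [0.5265, -0.1257, 0.211]
eef_rot: [-3.127, -0.303, -0.001]
wrist_force: [0.1, -1.3, 0.9]
gripper_width: 0.996
grasp_force: 0.0
```

```bash
python3 -c "
from h import *
go([*(MID+.01*Y),.103],YAW)
w=snap('wrist','w7.png')
Rm=cv2.Rodrigues(w['rvec'])[0];K=w['intrinsics']
def pw(p):
    c=Rm@np.array(p)+w['tvec'].ravel();r=np.hypot(c[0],c[1]);t=np.arctan2(r,c[2]);return K[:2,2]+K[0,0]*t*c[:2]/r
print(pw([*EYE,.0845]),pw([*(EYE-.038*X),.085]),Rm.T@-w['tvec'].ravel())
c=w['color'];cv2.imwrite('pics/w7v.png',cv2.convertScaleAbs(cv2.resize(c[150:,140:420],None,fx=2.2,fy=2.2,interpolation=cv2.INTER_CUBIC),alpha=1.3))
"
```

```text
turn [-0.0002 -0.0005  0.0051] shift [ 2.000e-04 -4.340e-02  5.398e-01] pos [ 0.5265 -0.1257  0.211 ] F [ 0.1  -1.28  0.95] t 7.02
[278.63141353 172.42239102] [278.2282576  209.40132017] [ 0.60784329 -0.10820472  0.39769958]
```

View pics/w7v.png

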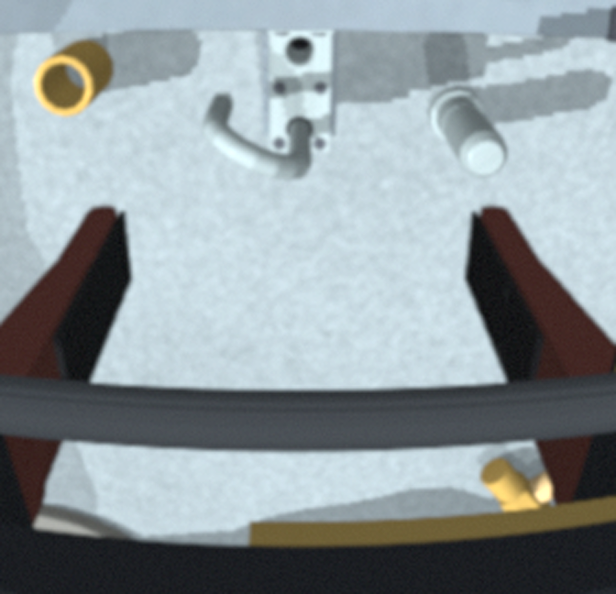

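The wrist view shows the eye hole (276.4,171.8) and the heel (276.4,208.2) in the same column, in line with the mid-finger column 275.2. So the tool yaw and lateral estimate are right, and the toe is swung left at crop (215,105). I'll go down around the bow, offset 10 mm left.

Emit:
drive_tool(
  plan=[
    [[0, 0, 0.002, 0, -0.043, 0.1, 1], [0, 0, 0.002, 0, -0.043, 0.2, 1], [0, 0, 0.002, 0, -0.043, 0.3, 1], [0, 0, 0.002, 0, -0.043, 0.4, 1], [0, 0, 0.002, 0, -0.043, 0.48, 1], [0, 0, 0.002, 0, -0.043, 0.54, 1], [0, 0, 0.002, 0, -0.043, 0.54, 1]],
  ],
)

```text
clock: 7.65
ee_pos: [0.5242, -0.1216, 0.0997]
eef_rot: [-3.128, -0.286, 0.007]
wrist_force: [-0.5, -0.4, 0.7]
gripper_width: 1.0
grasp_force: 0.0
```

Emit:
drive_tool(
  plan=[
    [[0, 0, 0, 0, 0.01, 0, 0.9], [0, 0, 0, 0, 0.02, 0, 0.8], [0, 0, 0, 0, 0.03, 0, 0.7], [0, 0, 0, 0, 0.04, 0, 0.6], [0, 0, 0, 0, 0.05, 0, 0.5], [0, 0, 0, 0, 0.05, 0, 0.4], [0, 0, 0, 0, 0.05, 0, 0.35], [0, 0, 0, 0, 0.05, 0, 0.3], [0, 0, 0, 0, 0.05, 0, 0.25], [0, 0, 0, 0, 0.05, 0, 0.25]],
  ],
)

```text
clock: 8.48
ee_pos: [0.5275, -0.1318, 0.1028]
eef_rot: [3.128, 0.286, 0.001]
wrist_force: [0.3, 0.0, -0.4]
gripper_width: 0.28
grasp_force: 0.5
```

```bash
python3 -c "
from h import *
go([*MID,.103],.187)
w=snap('wrist','w8.png');a=snap('scene','s8.png')
f=lambda c,x,y:cv2.convertScaleAbs(cv2.resize(c[y:y+110,x:x+72],None,fx=5.4,fy=5.4,interpolation=cv2.INTER_CUBIC),alpha=1.3)
cv2.imwrite('pics/w8v.png',np.hstack([f(a['color'],235,175),cv2.resize(cv2.convertScaleAbs(w['color'][140:300,215:325],alpha=1.3),(408,594))]))
"
```

```text
turn [ 0.0004 -0.0003 -0.003 ] shift [ 0.0009 -0.0242 -0.001 ] pos [ 0.5275 -0.1318  0.1028] F [ 0.33  0.05 -0.45] t 8.48
```

View pics/w8v.png

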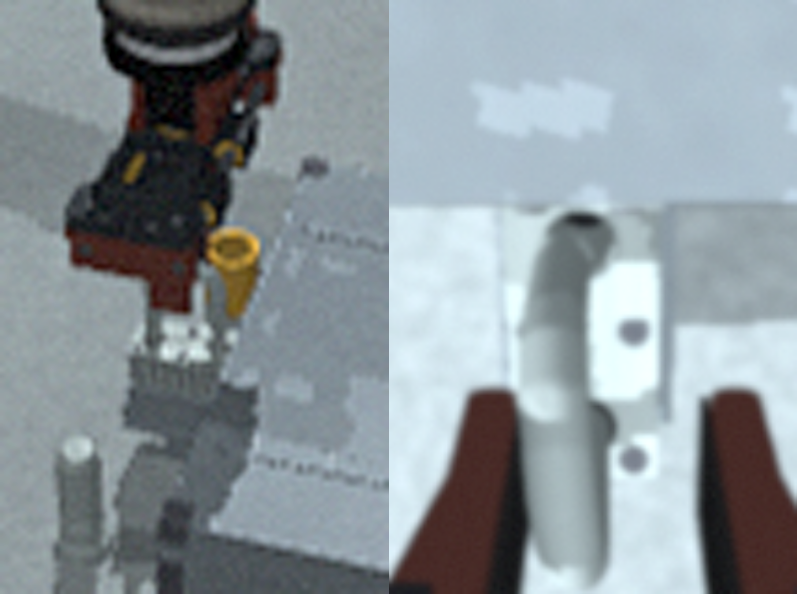

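The shackle has swung round to nearly over the eye, with the toe at crop (590,225) and the left pad against the bow. The gripper is about 5 mm too far right, so I'll centre on MID and close.

Emit:
drive_tool(
  plan=[
    [[0, 0, -0.003, 0, -0.012, 0, 0.25], [0, 0, -0.003, 0, -0.024, 0, 0.25], [0, 0, -0.003, 0, -0.024, 0, 0.2], [0, 0, -0.003, 0, -0.024, 0, 0.16], [0, 0, -0.003, 0, -0.024, 0, 0.12], [0, 0, -0.003, 0, -0.024, 0, 0], [0, 0, -0.003, 0, -0.024, 0, 0], [0, 0, -0.003, 0, -0.024, 0, 0], [0, 0, -0.003, 0, -0.024, 0, 0]],
  ],
)

```text
clock: 9.33
ee_pos: [0.5265, -0.1263, 0.1023]
eef_rot: [-3.128, -0.295, 0.0]
wrist_force: [-0.1, 1.0, 1.1]
gripper_width: 0.105
grasp_force: 30.0
```

```bash
python3 -c "
from h import *
go([*MID,.103],.187)
s=readout.sense();Rm=R.from_rotvec(s['eef_rot']);print('Ftool',Rm.inv().apply(s['wrist_force']).round(2),Rm.inv().apply(s['torque']).round(3))
a=load('s8.png')
for dz in(0,.02,.025): print(dz,proj(a,[*(np.array([.5275,-.1318])-.020*Y),.1028+dz]))
"
```

```text
turn [-0.      0.0001  0.0006] shift [ 0.0012  0.0037 -0.0034] pos [ 0.5265 -0.1263  0.1023] F [-0.09  0.97  1.11] t 9.33
Ftool [ 0.1  -0.97 -1.11] [ 0.148 -0.004  0.027]
0 [[265.91567943 238.48150923]]
0.02 [[265.83487869 233.65915656]]
0.025 [[265.81441588 232.43789419]]
```

Gripped on the 10 mm bar, side force about 1 N. Now I'll press in small steps.

Emit:
drive_tool(
  plan=[
    [[0, 0, 0, 0, 0.003, 0.005, 0], [0, 0, 0, 0, 0.003, 0.01, 0], [0, 0, 0, 0, 0.003, 0.015, 0], [0, 0, 0, 0, 0.003, 0.02, 0]],
  ],
)

```text
clock: 9.67
ee_pos: [0.5267, -0.1265, 0.0984]
eef_rot: [-3.127, -0.295, -0.0]
wrist_force: [-2.0, 2.2, 3.1]
gripper_width: 0.1
grasp_force: 30.0
```

Emit:
drive_tool(
  plan=[
    [[0, 0, 0, 0, 0, 0.006, 0], [0, 0, 0, 0, 0, 0.012, 0]],
  ],
)

```text
clock: 9.83
ee_pos: [0.5267, -0.1266, 0.0959]
eef_rot: [-3.127, -0.295, -0.0]
wrist_force: [-0.9, 2.9, 4.1]
gripper_width: 0.103
grasp_force: 30.0
```

Emit:
drive_tool(
  plan=[
    [[0, 0, 0, 0, 0, 0.006, 0], [0, 0, 0, 0, 0, 0.012, 0]],
  ],
)

```text
clock: 10.0
ee_pos: [0.5268, -0.1267, 0.0935]
eef_rot: [-3.127, -0.295, -0.0]
wrist_force: [-1.0, 3.3, 4.4]
gripper_width: 0.106
grasp_force: 30.0
```

Emit:
drive_tool(
  plan=[
    [[0, 0, 0, 0, 0, 0.007, 0], [0, 0, 0, 0, 0, 0.014, 0]],
  ],
)

```text
clock: 10.17
ee_pos: [0.5268, -0.1267, 0.0907]
eef_rot: [-3.128, -0.295, -0.0]
wrist_force: [-0.9, 3.2, 4.9]
gripper_width: 0.107
grasp_force: 30.0
```

Emit:
drive_tool(
  plan=[
    [[0, 0, 0, 0, 0, 0.007, 0], [0, 0, 0, 0, 0, 0.014, 0]],
  ],
)

```text
clock: 10.33
ee_pos: [0.5268, -0.1268, 0.0879]
eef_rot: [-3.128, -0.295, -0.0]
wrist_force: [-0.9, 4.1, 3.8]
gripper_width: 0.107
grasp_force: 30.0
```

Emit:
drive_tool(
  plan=[
    [[0, 0, 0, 0, -0.003, 0.005, 0], [0, 0, 0, 0, -0.003, 0.01, 0]],
  ],
)

```text
clock: 10.5
ee_pos: [0.5267, -0.1266, 0.086]
eef_rot: [3.127, 0.295, 0.001]
wrist_force: [-0.1, 3.5, 5.1]
gripper_width: 0.107
grasp_force: 30.0
```

Emit:
drive_tool(
  plan=[
    [[0, 0, 0, 0, 0, 0.004, 0], [0, 0, 0, 0, 0, 0.008, 0]],
  ],
)

```text
clock: 10.67
ee_pos: [0.5267, -0.1266, 0.0844]
eef_rot: [3.127, 0.295, 0.001]
wrist_force: [-0.7, 2.9, 4.8]
gripper_width: 0.106
grasp_force: 30.0
```

Emit:
drive_tool(
  plan=[
    [[0, 0, 0, 0, 0, 0.004, 0], [0, 0, 0, 0, 0, 0.008, 0]],
  ],
)

```text
clock: 10.83
ee_pos: [0.5267, -0.1266, 0.0828]
eef_rot: [3.127, 0.295, 0.001]
wrist_force: [-0.8, 2.2, 4.8]
gripper_width: 0.106
grasp_force: 30.0
```

Emit:
drive_tool(
  plan=[
    [[0, 0, 0, 0, 0, 0.004, 0], [0, 0, 0, 0, 0, 0.008, 0]],
  ],
)

```text
clock: 11.0
ee_pos: [0.5268, -0.1266, 0.0815]
eef_rot: [3.127, 0.295, 0.001]
wrist_force: [-1.6, 2.5, 8.0]
gripper_width: 0.101
grasp_force: 30.0
```

Fz is rising to 8 N at about 21 mm of travel, which is probably the pawl. Finer steps from here.

Emit:
drive_tool(
  plan=[
    [[0, 0, 0, 0, 0, 0.003, 0], [0, 0, 0, 0, 0, 0.003, 0]],
  ],
)

```text
clock: 11.17
ee_pos: [0.5268, -0.1266, 0.0809]
eef_rot: [3.127, 0.295, 0.001]
wrist_force: [-0.4, 2.9, 7.5]
gripper_width: 0.112
grasp_force: 30.0
```

Emit:
drive_tool(
  plan=[
    [[0, 0, 0, 0, 0, 0.003, 0], [0, 0, 0, 0, 0, 0.003, 0]],
  ],
)

```text
clock: 11.33
ee_pos: [0.5268, -0.1266, 0.0804]
eef_rot: [3.127, 0.295, 0.001]
wrist_force: [-2.0, 2.3, 7.7]
gripper_width: 0.106
grasp_force: 30.0
```

Emit:
drive_tool(
  plan=[
    [[0, 0, 0, 0, 0, 0.003, 0], [0, 0, 0, 0, 0, 0.003, 0]],
  ],
)

```text
clock: 11.5
ee_pos: [0.5268, -0.1266, 0.0796]
eef_rot: [3.127, 0.295, 0.001]
wrist_force: [-0.3, 1.5, 5.0]
gripper_width: 0.105
grasp_force: 30.0
```

Emit:
drive_tool(
  plan=[
    [[0, 0, 0, 0, 0, 0.003, 0], [0, 0, 0, 0, 0, 0.003, 0]],
  ],
)

```text
clock: 11.67
ee_pos: [0.5268, -0.1266, 0.0789]
eef_rot: [3.127, 0.295, 0.001]
wrist_force: [0.6, 2.6, 4.7]
gripper_width: 0.105
grasp_force: 30.0
```

Emit:
drive_tool(
  plan=[
    [[0, 0, 0, 0, 0, 0.003, 0], [0, 0, 0, 0, 0, 0.003, 0]],
  ],
)

```text
clock: 11.83
ee_pos: [0.5268, -0.1266, 0.0783]
eef_rot: [3.127, 0.295, 0.001]
wrist_force: [0.0, 2.0, 4.4]
gripper_width: 0.11
grasp_force: 30.0
```

Emit:
drive_tool(
  plan=[
    [[0, 0, 0, 0, 0, 0.002, 0], [0, 0, 0, 0, 0, 0.002, 0]],
  ],
)

```text
clock: 12.0
ee_pos: [0.5268, -0.1266, 0.0779]
eef_rot: [3.127, 0.295, 0.001]
wrist_force: [-0.2, 1.9, 4.3]
gripper_width: 0.106
grasp_force: 30.0
```

Emit:
drive_tool(
  plan=[
    [[0, 0, 0, 0, 0, 0.002, 0], [0, 0, 0, 0, 0, 0.002, 0]],
  ],
)

```text
clock: 12.17
ee_pos: [0.5267, -0.1265, 0.0773]
eef_rot: [3.128, 0.295, 0.001]
wrist_force: [1.1, 1.7, 3.2]
gripper_width: 0.107
grasp_force: 30.0
```

Emit:
drive_tool(
  plan=[
    [[0, 0, 0, 0, 0, 0.002, 0], [0, 0, 0, 0, 0, 0.002, 0]],
  ],
)

```text
clock: 12.33
ee_pos: [0.5267, -0.1265, 0.0771]
eef_rot: [3.127, 0.295, 0.001]
wrist_force: [0.8, 0.6, 6.4]
gripper_width: 0.106
grasp_force: 30.0
```

Emit:
drive_tool(
  plan=[
    [[0, 0, 0, 0, 0, 0.002, 0], [0, 0, 0, 0, 0, 0.002, 0]],
  ],
)

```text
clock: 12.5
ee_pos: [0.5267, -0.1265, 0.0767]
eef_rot: [3.127, 0.295, 0.001]
wrist_force: [0.0, 1.2, 6.0]
gripper_width: 0.103
grasp_force: 30.0
```

Emit:
drive_tool(
  plan=[
    [[0, 0, 0, 0, 0, 0.002, 0], [0, 0, 0, 0, 0, 0.002, 0]],
  ],
)

```text
clock: 12.67
ee_pos: [0.5267, -0.1265, 0.0764]
eef_rot: [3.127, 0.295, 0.001]
wrist_force: [-0.4, 1.3, 5.3]
gripper_width: 0.104
grasp_force: 30.0
```

Emit:
drive_tool(
  plan=[
    [[0, 0, 0, 0, 0, 0.002, 0], [0, 0, 0, 0, 0, 0.002, 0]],
  ],
)

```text
clock: 12.83
ee_pos: [0.5267, -0.1265, 0.076]
eef_rot: [3.127, 0.295, 0.001]
wrist_force: [-0.7, 2.2, 5.2]
gripper_width: 0.105
grasp_force: 30.0
```

Emit:
drive_tool(
  plan=[
    [[0, 0, 0, 0, 0, 0.002, 0], [0, 0, 0, 0, 0, 0.002, 0]],
  ],
)

```text
clock: 13.0
ee_pos: [0.5267, -0.1265, 0.0756]
eef_rot: [3.128, 0.295, 0.001]
wrist_force: [0.3, 1.7, 5.5]
gripper_width: 0.107
grasp_force: 30.0
```

Emit:
drive_tool(
  plan=[
    [[0, 0, 0, 0, 0, 0.003, 0], [0, 0, 0, 0, 0, 0.003, 0]],
  ],
)

```text
clock: 13.17
ee_pos: [0.5267, -0.1265, 0.0753]
eef_rot: [3.127, 0.295, 0.001]
wrist_force: [-1.7, 2.6, 8.5]
gripper_width: 0.107
grasp_force: 30.0
```

Emit:
drive_tool(
  plan=[
    [[0, 0, 0, 0, 0, 0.003, 0], [0, 0, 0, 0, 0, 0.003, 0]],
  ],
)

```text
clock: 13.33
ee_pos: [0.5268, -0.1266, 0.075]
eef_rot: [3.127, 0.294, 0.001]
wrist_force: [-3.2, 3.0, 12.9]
gripper_width: 0.105
grasp_force: 30.0
```

Emit:
drive_tool(
  plan=[
    [[0, 0, 0, 0, 0, 0.003, 0], [0, 0, 0, 0, 0, 0.003, 0]],
  ],
)

```text
clock: 13.5
ee_pos: [0.5268, -0.1266, 0.0748]
eef_rot: [3.127, 0.294, 0.001]
wrist_force: [-4.0, 2.0, 15.9]
gripper_width: 0.103
grasp_force: 30.0
```

Force is climbing stiffly, which suggests the floor. To test the latch I'll ease up in small steps while still holding.

Emit:
drive_tool(
  plan=[
    [[0, 0, 0, 0, 0, -0.005, 0], [0, 0, 0, 0, 0, -0.006, 0]],
  ],
)

```text
clock: 13.67
ee_pos: [0.5267, -0.1266, 0.0754]
eef_rot: [3.127, 0.295, 0.001]
wrist_force: [-0.2, 1.2, 6.8]
gripper_width: 0.11
grasp_force: 30.0
```

Emit:
drive_tool(
  plan=[
    [[0, 0, 0, 0, 0, -0.004, 0], [0, 0, 0, 0, 0, -0.004, 0]],
  ],
)

```text
clock: 13.83
ee_pos: [0.5267, -0.1265, 0.076]
eef_rot: [3.127, 0.295, 0.001]
wrist_force: [-0.7, 1.9, 6.3]
gripper_width: 0.108
grasp_force: 30.0
```

Emit:
drive_tool(
  plan=[
    [[0, 0, 0, 0, 0, -0.003, 0], [0, 0, 0, 0, 0, -0.003, 0]],
  ],
)

```text
clock: 14.0
ee_pos: [0.5267, -0.1265, 0.0765]
eef_rot: [3.127, 0.295, 0.001]
wrist_force: [-0.7, 1.8, 5.5]
gripper_width: 0.107
grasp_force: 30.0
```

Emit:
drive_tool(
  plan=[
    [[0, 0, 0, 0, 0, -0.003, 0], [0, 0, 0, 0, 0, -0.003, 0]],
  ],
)

```text
clock: 14.17
ee_pos: [0.5267, -0.1265, 0.077]
eef_rot: [3.127, 0.295, 0.001]
wrist_force: [-0.2, 1.8, 5.4]
gripper_width: 0.108
grasp_force: 30.0
```

Emit:
drive_tool(
  plan=[
    [[0, 0, 0, 0, 0, -0.003, 0], [0, 0, 0, 0, 0, -0.003, 0]],
  ],
)

```text
clock: 14.33
ee_pos: [0.5266, -0.1265, 0.0773]
eef_rot: [3.128, 0.295, 0.0]
wrist_force: [0.5, 1.5, 1.5]
gripper_width: 0.107
grasp_force: 30.0
```

Emit:
drive_tool(
  plan=[
    [[0, 0, 0, 0, 0, -0.003, 0], [0, 0, 0, 0, 0, -0.003, 0]],
  ],
)

```text
clock: 14.5
ee_pos: [0.5266, -0.1264, 0.0776]
eef_rot: [-3.128, -0.295, -0.0]
wrist_force: [2.1, 1.5, -2.1]
gripper_width: 0.109
grasp_force: 30.0
```

Fz reverses sign as I lift to 0.0773, so the pawl holds the shackle. I'll ease back, open and lift away.

Emit:
drive_tool(
  plan=[
    [[0, 0, 0, 0, 0, 0.003, 0], [0, 0, 0, 0, 0, 0.003, 0.15], [0, 0, 0, 0, 0, 0.003, 0.4], [0, 0, 0, 0, 0, 0.003, 0.5], [0, 0, 0, 0, 0, 0.003, 0.5], [0, 0, 0, 0, 0, 0.003, 0.5], [0, 0, 0, 0, 0, -0.1, 0.5], [0, 0, 0, 0, 0, -0.25, 0.5], [0, 0, 0, 0, 0, -0.4, 0.5], [0, 0, 0, 0, 0, -0.55, 0.5], [0, 0, 0, 0, 0, -0.55, 0.5]],
  ],
)

```text
clock: 15.42
ee_pos: [0.53, -0.127, 0.1938]
eef_rot: [3.125, 0.294, 0.014]
wrist_force: [0.5, 0.6, 1.2]
gripper_width: 0.5
grasp_force: 0.0
```

```bash
python3 - <<'E'
from h import *
w=snap('wrist','w9.png');o=load('w7.png');s=readout.sense();print(s['ee_pos'],s['wrist_force'])
# bow bright-grey crown in image vs predictions for up/down heights
def pw(p):
    Rm=cv2.Rodrigues(w['rvec'])[0];K=w['intrinsics'];c=Rm@np.array(p)+w['tvec'].ravel();r=np.hypot(c[0],c[1]);return K[:2,2]+K[0,0]*np.arctan2(r,c[2])*c[:2]/r
for z in(.1415,.116):print(z,pw([*MID,z]))
print(pw([*(EYE),.085]),pw([*(EYE-.038*X),.085]))
g=cv2.cvtColor(w['color'],cv2.COLOR_BGR2GRAY);g2=cv2.resize(g[160:270,225:325],(50,55),interpolation=cv2.INTER_AREA)
c=g[160:280,276];print(c.tolist())
a=snap('scene','s9.png');ga=cv2.cvtColor(a['color'],cv2.COLOR_BGR2GRAY);g1=cv2.cvtColor(load('s1.png')['color'],cv2.COLOR_BGR2GRAY)
print(proj(a,[[*MID,.1415],[*MID,.1135]]));print(ga[212:246:2,256:286:2]);
E
```

```text
[ 0.528663   -0.12680113  0.19118991] [0.49938921 0.02450001 0.18273532]
0.1415 [276.64047073 219.90566968]
0.116 [276.43315603 209.97853885]
[276.29531087 180.43458126] [276.15345825 218.95122055]
[153, 154, 152, 153, 153, 153, 153, 153, 153, 154, 155, 160, 175, 176, 157, 122, 91, 79, 81, 83, 84, 87, 88, 93, 99, 102, 104, 103, 103, 102, 105, 113, 121, 125, 126, 125, 125, 126, 126, 127, 127, 132, 137, 140, 143, 144, 144, 143, 143, 143, 142, 143, 146, 147, 146, 148, 146, 146, 146, 147, 146, 143, 141, 137, 133, 134, 134, 130, 124, 125, 140, 154, 161, 162, 163, 164, 167, 167, 169, 170, 173, 175, 175, 174, 170, 172, 173, 172, 170, 169, 167, 168, 166, 165, 164, 169, 171, 174, 175, 175, 174, 172, 172, 169, 170, 172, 174, 173, 171, 171, 171, 169, 167, 168, 170, 170, 170, 170, 173, 176]
[[268.28442478 223.57890313]
 [268.36166532 230.41584829]]
[[102 103 106 107 108  96  91  92 107 105 104 101 100 105 105]
 [105 105 106 103 103 101 105 105  99 105 106 104 102 106 106]
 [115 101 105 102 102 105 104 106 102 106 105 101 103 103 102]
 [117 123 122 125 115 114 105 104 102 114 104 109 115 104 101]
 [124 116 119 122 123 118 124 124 110  99  64  73  66 149  97]
 [122 122 122 120 122 121 120 124 112 132  79  66  99  99 111]
 [119 120 119 122 122 113 121 126 112  61  81  98  73  70 129]
 [122 119 120 118 121 117 116 118 116  65  76  71  66  83 122]
 [122 119 118 120 123 129 131 129 112  66  73  70  63 101 116]
 [122 118 119 115  99  87  91 102 109  96  73  72  67 130 122]
 [117 118 120  84  80 111 113  98  88  87  74  69 102 119 115]
 [120 120 123  72  81 131 121 120 117  80  71  72 128 119 118]
 [122 114 147  67  76 154 158  78 160  70  88 144 119 119 123]
 [116 124 129  62  79 144 135 145 148  69  68 144 122 119 120]
 [120 109  76  89 121 165 113 172 168  79  84 124 115 121 121]
 [117 117  67  70  69  78  87  69  81  84 115 120 123 127 120]
 [119 114  70  74  75  71  62  55  63  61 124 120 121 120 121]]
```

The bow crown sits at scene row ~230, against a predicted 230.4 when down and 223.6 when up. It stays down with the gripper clear, so I'll hand in.

```bash
python3 -c "
from plant import job
print(job.close_job())"
```

```text
the job is handed in; nothing more can be done
None
```

The case is locked and handed in: the lid is shut, the shackle went through the eye and the pawl held it when I tugged, it stayed down once let go, and the gripper is clear of the case; I didn't re-check the other things on the bench.

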